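Check the touch catches of two mould bins

ROBOT

A 7-joint arm with a two-finger parallel gripper is mounted at the origin on the work surface. World frame = base frame: x ahead of the robot, y to its left, z up, the work surface at z = 0. Lengths are in m, angles in rad, forces in N, time in s.
With the tool pointing down it reaches from about 0.425 to 0.925 m from the base axis. Payload 6.8 kg.
Tool frame: the origin (TCP) lies at the very end of the fingers, on their centre line; the grasp point (between the pads) lies 19 mm behind it; z points along the fingers, y is the line along which they close (so a half turn about z gives the same grasp; the last joint's range is limited). The gripper opens to 85 mm and grips with 20 to 120 N. Pads are 22 mm wide; open, the fingers measure 114 mm over their backs; the gripper's body (76 mm by 85 mm) begins 54 mm behind the grasp point. The pads swing forward as they close: fully open they stand 13 mm farther back than shut.
Start: joints at [-1.295, 0.477, 0.022, 1.555, -0.011, 1.109, -0.083], TCP at [0.253, 0.626, 0.231] pointing down, gripper open.
Joint ranges: [-2.96, 2.96], [-0.34, 2.1], [-1.41, 1.46], [0.24, 2.44], [-1.37, 4.51], [0.17, 1.92], [-2.96, 2.96]. Speed limits (rad/s): [2.39, 2.39, 3.14, 3.14, 3.14, 3.14, 3.14].

INTERFACE

Orientations are given as a rotation vector (axis times angle).
In Python, from bench import r gives the robot as it stands.
- The arm moves only by the tool play_rows, never from a script. Its argument "targets" is text: rows parted by semicolons, each of 5 numbers parted by spaces: the closure, from -1 (fully open) to 1 (shut), then the shift along the tool's x, y, z in m, then the turn about the tool's z in rad. In form: gripper dx dy dz spin; .... A call has 1 to 8 rows; each row is the pose to reach, as a shift and turn from the pose commanded when the call began, along the tool's axes at that moment; what a row does not reach only later rows make up. A row lasts 1/12 s, in which the tool goes at most 41.7 mm and 7.16 degrees, less where a joint would pass 70% of its speed; a pose out of reach is approached as far as the arm can. A call with a gripper value outside its range is refused whole. The fingers move at their own pace and stop on an object; "squeeze" is the grip in N (left out, the last holds). Time passes only in rows, so rows that repeat a pose let the fingers close. It gives the time, the measured TCP pose, the force, the opening and the grip force at its end, in the units of the state.
- r.get_obs(): the state, without advancing time (a new reading comes with each control period).
- r.grab_frame(name): name is "scene" or "top" or "wrist"; returns the picture (384x512x3 uint8, red, green, blue); there is no depth.
- r.camera_info(name): a dict with "fov_y" (degrees; the focal length in pixels is half the picture's height over the tangent of half this angle, whatever the lens; pixels are square), "cx", "cy" (the principal point, pixels), "position" and "rotation" of the camera in the world. Camera axes: x right, y down, z forward; pixel columns grow to the right and rows downward; lengths in m; the calibration is good to about 2 mm. A picture is of the moment at which its call begins: read the wrist's pose just before it. camera_info takes no time and is no camera call; for the wrist camera it gives the pose at the moment of the call.
- r.hand_in(): hands the job in; it is judged then, once.
The state is a dict: "clock": time; "joints": joint angles; "qvel": joint speeds; "tau": joint torques, N m; "tcp_pos": TCP position; "orientation": TCP orientation; "contact_force": force on the tool from outside, world axes, zero at the start; "moment": the same for the moment, N m; "grip_width": finger opening in m; "gripper_force": force on a finger pad.
Only numpy, scipy, OpenCV 4.12 (cv2) and the standard library are available. Lean on these libraries where they do the work, as an engineer would, in place of code of your own. Each camera call takes 0.05 s, during which the arm holds its last target. There are 200 camera calls.

TASK

The two lidded mould bins have touch catches: a full press on a shut lid makes the catch grab, but a press on a lid that is already caught lets it go again, and you cannot see which it is. First the wide bin, then the narrow one: give the lid a firm, steady tug straight up by its handle for about a second; if it gives, press it fully down once, ease off and tug it again, until you have felt that its catch holds. Tug only, do not swing the lids open; leave both lids shut and let go of, and leave the other stock where it stands.

Things in the scene. Friction and masses are not known exactly. Their poses are not given: they have to be found in the camera images.
- wide_bin: Wide blue-grey plastic mould bin, fixed, 215 deep (x), 210 wide (y), 120 high; origin centre of its underside, x from the front (handle side) to the hinge side, z up. Flat steel lid 233 by 226, top face 138 above the table when shut; its hinge pins run along y on ears over the rear (+x) edge, 165 above the table.
- narrow_bin: The narrow mould bin: as the wide one, but 140 wide, lid 156 wide.
- wide_bin_grip (a point): Centre of the grip bar of the wide bin's handle, 57.5 in front (-x) of the bin's centre, 170 above the table when shut, 165 from the hinge line. Black round bar (a sleeve that turns freely) 14 thick, 60 long along the bin's y, underside 25 above the lid, between two thin steel legs 68 apart; pinch it from above, fingers closing along the bin's x.
- narrow_bin_grip (a point): The same point on the narrow bin's handle, which is identical.
- wide_bin_lid (a joint): Lid angle (rad): 0 shut, resting on a sprung buffer WHETHER CAUGHT OR NOT; positive opens upward; negative pressed down. A caught lid lifts only to about 0.013 (2 mm at the handle) and stops; a free lid keeps rising under a pull of 2 to 3 N, sinks back (damped) to 0 when let go and stays free.
- narrow_bin_lid (a joint): The same for the narrow bin. On either bin a full press reaches a solid stop at about -0.055 (9 mm down at the handle) and takes 9 to 12 N there (15 N is plenty): on the handle, gripped or not, or on the lid's front part. Ease off and it springs back to 0; each full press changes the catch over, free to caught or caught to free.
- wide_bin_handle (a joint): How far the sprung handle is drawn up out of the lid (m): 0 at rest, stop at 0.009. It stays at 0 up to about 1.5 N, then 0.9 N more per mm. A firm tug (6 N or more) draws it beyond 0.004 while a caught lid stays put: lifting the bar 9 mm draws it 7 mm with about 7 N. On a free lid the same lift raises the lid and takes only 2 to 3 N.
- narrow_bin_handle (a joint): The same for the narrow bin. On either bin a press that stops short of the solid stop may leave the catch as it was.
- mould_mid: Bystander: aluminium mould 58 across, 50 high, between the bins. Origin: centre of its underside.
- tart_ring: Bystander: dark shallow bowl mould 68 across, 22 high, between the bins' fronts.
- dough_brush: Bystander: wooden brush lying between and behind the bins.
- release_spray_top (a point): Bystander: top of the yellow spray can to the right, 60 across, 200 high.
- bead_jar_top (a point): Bystander: top of the glass jar to the left, 90 across, 130 high.
- steel_jug: Bystander: steel jug with handle, 100 across, 130 high, to the left.
- loaf_cup: Bystander: aluminium pot mould 80 across, 60 high, to the right.

How it is judged:
On the way, in this order (a step that is already met when the one before it is completed fails the run):
1. the wide bin's lid has been tugged firmly and its catch held: handle drawn up more than 4 mm for 0.4 s while the lid stayed below 0.025 rad (value of joint wide_bin_handle above 0.004 m and value of joint wide_bin_lid between -0.01 and 0.025 rad), for 0.4 s.
2. then the same for the narrow bin's lid (value of joint narrow_bin_handle above 0.004 m and value of joint narrow_bin_lid between -0.01 and 0.025 rad), for 0.4 s.
At the end, for the whole second after the job is handed in: Both lids shut at rest (within 0.015 rad of 0) with their handles let go (drawn up less than 2 mm), after each catch was felt to hold (value of joint wide_bin_lid between -0.015 and 0.015 rad and value of joint narrow_bin_lid between -0.015 and 0.015 rad and value of joint each of wide_bin_handle, narrow_bin_handle below 0.002 m); the robot touches nothing.
It fails at once if a lid is swung open (more than 0.6 rad) (value of joint any of wide_bin_lid, narrow_bin_lid above 0.6 rad).
It fails at once if a bystander is moved more than 30 mm (distance of any of mould_mid, tart_ring, dough_brush, release_spray_top, bead_jar_top, steel_jug, loaf_cup from where it was at the start of the episode above 0.03 m).
It also fails if it takes over 67 s, if anything falls off the work surface, if the arm or the gripper's body presses on something with over 40 N, if the wrist force passes 120 N, or if a joint passes its speed limit or range.

## Working session

There is one attempt and no reset: what is moved stays moved. The work goes in short steps, Python scripts to look and compute and a tool call to move; the robot and the scene stay as the last step left them, time stands still between calls to the robot, and variables do not carry over. Pictures are saved under pics/ and viewed, at most 10 in all, crops included, and the job is handed in when it is done.

Besides the shell and the picture viewer there is one more tool, called after "Call:" by a JSON object that holds its "api" and its "payload". play_rows: Moves the arm, as the interface text tells. Its arguments: {"type":"object","properties":{"targets":{"type":"string"},"squeeze":{"type":"number"}},"required":["targets"]}

```bash
mkdir -p pics; python3 - <<'E'
from bench import r
import cv2
o=r.get_obs();print(o)
for n in("scene","top"):
    f=r.grab_frame(n);cv2.imwrite(f"pics/{n}0.png",f[:,:,::-1]);print(n,r.camera_info(n))
E
```

```text
{'clock': 0.0, 'joints': array([-1.2950926 ,  0.47776854,  0.02233589,  1.5564723 , -0.0114815 ,
        1.10927669, -0.08309276]), 'qvel': array([ 0.00061025, -0.00075617,  0.00014249, -0.0007281 , -0.00137822,
       -0.00083258,  0.00110451]), 'tau': array([ 2.06046457e-04, -5.96440351e+01,  1.60880573e+00, -2.81198806e+01,
        1.25790705e-02,  9.22766514e-03, -3.74962440e-06]), 'tcp_pos': array([0.25254824, 0.62533376, 0.230338  ]), 'orientation': array([-5.99084110e-01, -3.08374101e+00,  2.80506370e-03]), 'contact_force': array([ 0.28615929,  0.38532532, -0.35343905]), 'moment': array([-0.03170353, -0.05726978,  0.02085492]), 'gripper_force': 0.0, 'grip_width': 0.08530652778129859}
scene {'fov_y': 56.87137534215261, 'cx': 261.1395934664853, 'cy': 188.59551560383403, 'position': array([ 1.12029946, -0.14209968,  1.11575615]), 'rotation': array([-2.12540233, -1.67248654,  0.45168867])}
top {'fov_y': 51.240252477339034, 'cx': 257.973042464276, 'cy': 190.42283912572677, 'position': array([ 0.45959573, -0.00306444,  1.34552565]), 'rotation': array([-2.18919227,  2.18705129, -0.11199167])}
```

View pics/top0.png

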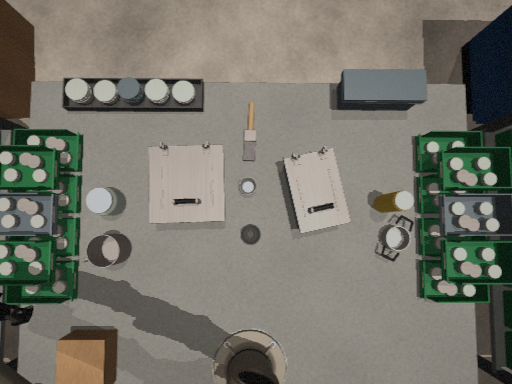

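View pics/scene0.png

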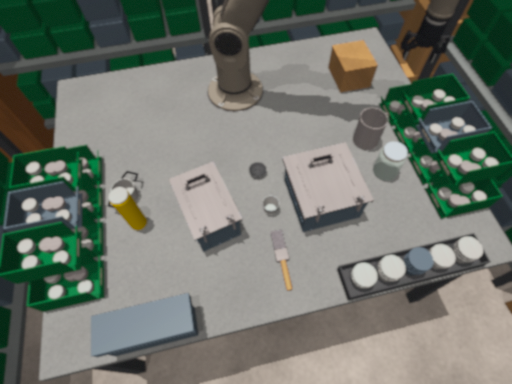

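The top view has the wide handle at about (187,201) and the narrow one at about (321,208). The scene view has them at (321,160) and (198,181). Next I locate the bars by their dark pixels in both pictures.

```bash
cat > h.py <<'E'
import numpy as np,cv2
from bench import r
from scipy.spatial.transform import Rotation as R
def ray(n,uv,info=None,H=384):
    c=info or r.camera_info(n);f=H/2/np.tan(np.radians(c['fov_y']/2))
    d=np.array([(uv[0]-c['cx'])/f,(uv[1]-c['cy'])/f,1.]);return c['position'],R.from_rotvec(c['rotation']).apply(d)
def plane(n,uv,z,info=None):
    p,d=ray(n,uv,info);return p+d*(z-p[2])/d[2]
def blob(img,box,t=60):
    x0,y0,x1,y1=box;g=img[y0:y1,x0:x1].max(2)
    k,l,s,c=cv2.connectedComponentsWithStats((g<t).astype(np.uint8));i=1+np.argmax(s[1:,4])
    ys,xs=np.nonzero(l==i);rect=cv2.minAreaRect(np.c_[xs+x0,ys+y0].astype(np.float32))
    w=(t+60-g[ys,xs]).astype(float)
    return np.array([np.average(xs+x0,weights=w),np.average(ys+y0,weights=w)]),rect,s[i,4]
E
python3 - <<'E'
from h import *
B={'top':{'w':(168,194,208,210),'n':(303,200,338,217)},'scene':{'w':(304,150,338,170),'n':(182,172,214,192)}}
res={}
for n in B:
    im=cv2.imread(f'pics/{n}0.png')
    for k,b in B[n].items():
        c,rc,a=blob(im,b);q=cv2.boxPoints(rc);print(n,k,c,rc,a,plane(n,c,.170))
        W=np.array([plane(n,p,.17)[:2] for p in q]);e=[W[1]-W[0],W[2]-W[1]];e=max(e,key=np.linalg.norm);print('  bar len',np.linalg.norm(e),'ang',np.degrees(np.arctan2(e[1],e[0])))
# lid edges hinge from top: hinge ear pixels
top=cv2.imread('pics/top0.png')
crop=top[130:240,140:360];cv2.imwrite('pics/crop.png',cv2.resize(crop,None,fx=3.6,fy=3.6,interpolation=cv2.INTER_CUBIC))
E
```

```text
top w [184.16125404 200.59974694] ((184.5, 201.0), (4.0, 19.0), 90.0) 84 [0.52715678 0.19060391 0.17      ]
  bar len 0.05550534019400504 ang -89.92168274911339
top n [323.55646173 206.66671895] ((323.0588073730469, 206.7646942138672), (4.338609218597412, 19.089879989624023), 77.47119140625) 81 [ 0.50978679 -0.21897177  0.17      ]
  bar len 0.05661269125083483 ang -77.48085610130126
scene w [322.18131868 157.84065934] ((321.9764709472656, 157.8941192626953), (1.301582932472229, 14.534341812133789), 77.47119140625) 21 [0.53093639 0.19370138 0.17      ]
  bar len 0.04827518299233254 ang 90.99292001734827
scene n [195.66137124 178.84113712] ((195.89654541015625, 178.74136352539062), (0.9284766912460327, 15.227017402648926), 68.19859313964844) 18 [ 0.51244312 -0.21450256  0.17      ]
  bar len 0.04707117619950922 ang 102.30551335976199
```

View pics/crop.png

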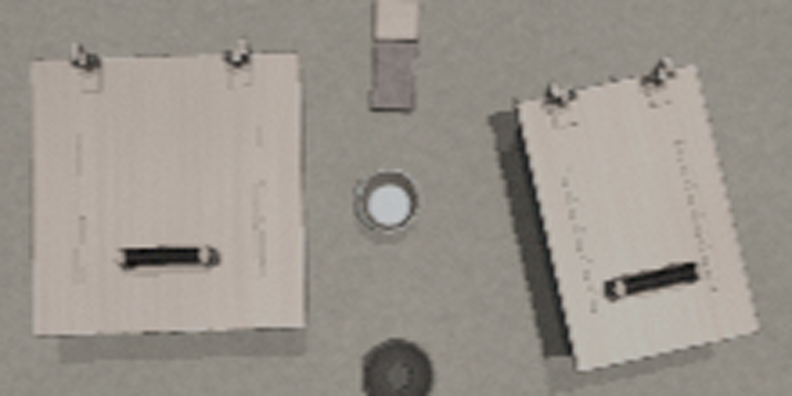

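```bash
cat >> h.py <<'E'
def go(x,y,z,azy=None):
    o=r.get_obs();M=R.from_rotvec(o['orientation']).as_matrix();ty=M[:,1]
    d=M.T@(np.array([x,y,z])-o['tcp_pos']);az=np.degrees(np.arctan2(ty[1],ty[0]))
    s=0 if azy is None else np.radians((az-azy+90)%180-90)
    print('t',o['clock'],'tcp',o['tcp_pos'].round(4),'tool y az',az.round(2),'z',M[:,2].round(3),'F',o['contact_force'].round(2),'shift',d.round(4),'spin',round(s,4))
E
python3 - <<'E'
from h import *
for name,q,g in(('w',[(30,60),(298,52),(304,326),(34,334)],(184.2,200.6)),('n',[(517,101),(692,66),(757,329),(577,371)],(323.5,206.7))):
    P=np.array([plane('top',((u+.5)/3.6-.5+140,(v+.5)/3.6-.5+130),.138)[:2] for u,v in q])
    print(name,P.round(4).tolist(),'centre',P.mean(0).round(4))
    for a,b in((0,1),(3,2),(3,0),(2,1)):
        e=P[b]-P[a];print(np.linalg.norm(e).round(4),np.degrees(np.arctan2(e[1],e[0])).round(2))
    ax=(P[0]+P[1]-P[2]-P[3]);ax/=np.linalg.norm(ax)
    print('grip from centre~',(P.mean(0)-.0575*ax).round(4))
go(.529,.191,.28,0)
E
```

```text
w [[0.6941, 0.308], [0.7018, 0.0822], [0.4702, 0.0755], [0.4635, 0.2994]] centre [0.5824 0.1913]
0.2259 -88.03
0.2241 -88.28
0.2307 2.13
0.2317 1.67
grip from centre~ [0.5249 0.1894]
n [[0.6605, -0.1035], [0.6911, -0.2528], [0.4678, -0.3042], [0.4328, -0.1525]] centre [ 0.5631 -0.2032]
0.1525 -78.42
0.1557 -77.0
0.2329 12.15
0.2291 12.96
grip from centre~ [ 0.5069 -0.2157]
t 0.1 tcp [0.2525 0.6254 0.2304] tool y az 68.01 z [-0.    -0.002 -1.   ] F [ 0.41  0.73 -0.28] shift [-0.419  -0.2994 -0.049 ] spin 1.1871
```

Call:
{"api": "play_rows", "payload": {"targets": "-1 -0.02 -0.014 -0.03 0.05; -1 -0.05 -0.036 -0.05 0.15; -1 -0.085 -0.06 -0.05 0.27; -1 -0.12 -0.085 -0.05 0.39; -1 -0.155 -0.11 -0.05 0.51; -1 -0.19 -0.135 -0.05 0.63; -1 -0.22 -0.157 -0.05 0.75; -1 -0.25 -0.178 -0.05 0.87", "squeeze": 40}}

```text
clock: 0.77
tcp_pos: [0.4188, 0.3644, 0.2811]
orientation: [1.852, 2.538, -0.001]
contact_force: [0.4, 0.4, 0.6]
grip_width: 0.0853
gripper_force: 0.0
```

```bash
python3 -c "
from h import *
go(.528,.191,.28,1.9)"
```

```text
t 0.7667 tcp [0.4188 0.3644 0.2811] tool y az 17.76 z [-0.    -0.001 -1.   ] F [0.43 0.37 0.55] shift [-0.1984  0.0511  0.0012] spin 0.2768
```

Call:
{"api": "play_rows", "payload": {"targets": "-1 -0.035 0.01 0 0.1; -1 -0.07 0.02 0 0.2; -1 -0.105 0.03 0 0.277; -1 -0.14 0.037 0 0.277; -1 -0.17 0.044 0 0.277; -1 -0.19 0.05 0 0.277; -1 -0.198 0.051 0 0.277; -1 -0.198 0.051 0 0.277"}}

```text
clock: 1.43
tcp_pos: [0.5287, 0.1927, 0.2811]
orientation: [2.181, 2.261, -0.001]
contact_force: [0.0, 0.6, 0.1]
grip_width: 0.0854
gripper_force: 0.0
```

```bash
python3 -c "
from h import *
go(.528,.191,.28,1.9)
c=r.camera_info('wrist');im=r.grab_frame('wrist');cv2.imwrite('pics/w1.png',im[:,:,::-1]);print(c)
go(.528,.191,.156,1.9)"
```

```text
t 1.4333 tcp [0.5287 0.1927 0.2811] tool y az 2.06 z [-0.    -0.001 -1.   ] F [0.04 0.55 0.07] shift [-0.0017 -0.0008  0.0011] spin 0.0028
{'fov_y': 62.883816052466095, 'cx': 257.71025408095835, 'cy': 194.6087853163312, 'position': array([0.52712197, 0.26013783, 0.42447786]), 'rotation': array([2.87072161, 0.05259879, 0.00710021])}
t 1.4833 tcp [0.5278 0.1949 0.281 ] tool y az 2.22 z [-0.001 -0.    -1.   ] F [-0.62  0.55 -0.5 ] shift [-3.90e-03  1.00e-04  1.25e-01] spin 0.0056
```

View pics/w1.png

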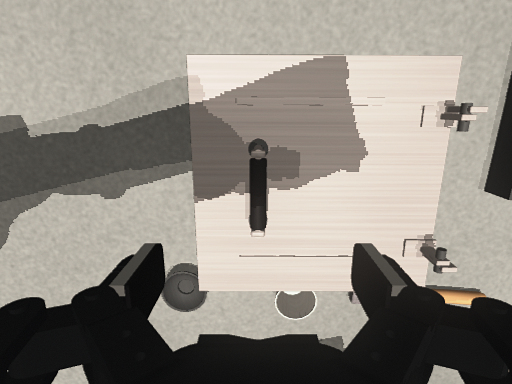

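The wrist view shows the wide bar upright from about (258,150) to (258,230), with the fingers at the bottom of the picture on either side of it in x.

```bash
python3 -c "
from h import *
c={'fov_y': 62.883816052466095, 'cx': 257.71025408095835, 'cy': 194.6087853163312, 'position': np.array([0.52712197, 0.26013783, 0.42447786]), 'rotation': np.array([2.87072161, 0.05259879, 0.00710021])}
for uv in((258.5,158),(258.3,208),(258.4,186),(258.5,230)):print(plane('wrist',uv,.172,c).round(4))
go(.528,.191,.156,1.9)"
```

```text
[0.5292 0.2209 0.172 ]
[0.5306 0.1785 0.172 ]
[0.53   0.1976 0.172 ]
[0.5315 0.1586 0.172 ]
t 1.4833 tcp [0.5278 0.1949 0.281 ] tool y az 2.22 z [-0.001 -0.    -1.   ] F [-0.62  0.55 -0.5 ] shift [-3.90e-03  1.00e-04  1.25e-01] spin 0.0056
```

Call:
{"api": "play_rows", "payload": {"targets": "-1 -0.003 0.002 0.02 0; -1 -0.003 0.002 0.045 0; -1 -0.003 0.002 0.07 0; -1 -0.003 0.002 0.09 0; -1 -0.003 0.002 0.108 0; -1 -0.003 0.002 0.12 0; -1 -0.003 0.002 0.127 0; -1 -0.003 0.002 0.129 0"}}

```text
clock: 2.15
tcp_pos: [0.5291, 0.1932, 0.1512]
orientation: [-2.174, -2.267, 0.002]
contact_force: [0.1, 0.2, -0.1]
grip_width: 0.0856
gripper_force: 0.0
```

Call:
{"api": "play_rows", "payload": {"targets": "0 0 0 0 0; 0.4 0 0 0 0; 0.6 0 0 0 0; 0.8 0 0 0 0; 1 0 0 0 0; 1 0 0 0 0; 1 0 0 0 0; 1 0 0 0 0", "squeeze": 40}}

```text
clock: 2.82
tcp_pos: [0.5289, 0.1921, 0.152]
orientation: [-2.175, -2.264, 0.003]
contact_force: [-5.7, 0.1, 1.6]
grip_width: 0.0123
gripper_force: 39.0
```

```bash
python3 -c "
from h import *
go(.53,.192,.152,1.9)"
```

```text
t 2.8167 tcp [0.5289 0.1921 0.152 ] tool y az 2.29 z [-0.003 -0.    -1.   ] F [-5.73  0.13  1.59] shift [-0.0001  0.0011  0.    ] spin 0.0069
```

Call:
{"api": "play_rows", "payload": {"targets": "1 0 -0.0015 0 0; 1 0 -0.0015 0 0; 1 0 -0.0015 -0.002 0; 1 0 -0.0015 -0.004 0; 1 0 -0.0015 -0.006 0; 1 0 -0.0015 -0.008 0; 1 0 -0.0015 -0.009 0; 1 0 -0.0015 -0.009 0"}}

```text
clock: 3.48
tcp_pos: [0.5289, 0.1921, 0.1612]
orientation: [2.176, 2.265, 0.0]
contact_force: [2.1, 0.6, -7.1]
grip_width: 0.0127
gripper_force: 39.0
```

Call:
{"api": "play_rows", "payload": {"targets": "1 0 0 0 0; 1 0 0 0 0; 1 0 0 0 0; 1 0 0 0 0; 1 0 0 0 0; 1 0 0 0 0; 1 0 0 0 0; 1 0 0 0 0"}}

```text
clock: 4.15
tcp_pos: [0.5288, 0.1921, 0.1613]
orientation: [2.177, 2.265, 0.0]
contact_force: [2.0, 1.8, -6.0]
grip_width: 0.0126
gripper_force: 39.0
```

Call:
{"api": "play_rows", "payload": {"targets": "1 0 0 -0.0005 0; 1 0 0 -0.001 0; 1 0 0 -0.001 0; 1 0 0 -0.001 0; 1 0 0 -0.001 0; 1 0 0 -0.001 0; 1 0 0 -0.001 0; 1 0 0 -0.001 0"}}

```text
clock: 4.82
tcp_pos: [0.5288, 0.192, 0.1623]
orientation: [2.177, 2.265, 0.0]
contact_force: [4.0, 2.0, -8.3]
grip_width: 0.0128
gripper_force: 38.9
```

The wide lid holds: the pull stays at 6–8 N and grows with each millimetre. I'll lower it and let go.

Call:
{"api": "play_rows", "payload": {"targets": "1 0 0 0.002 0; 1 0 0 0.004 0; 1 0 0 0.006 0; 1 0 0 0.008 0; 1 0 0 0.01 0; 1 0 0 0.01 0; 0.6 0 0 0.01 0; 0 0 0 0.01 0"}}

```text
clock: 5.48
tcp_pos: [0.5284, 0.1919, 0.1524]
orientation: [-2.176, -2.265, 0.001]
contact_force: [-0.2, -0.4, -1.0]
grip_width: 0.0277
gripper_force: 0.0
```

Call:
{"api": "play_rows", "payload": {"targets": "-1 0 0 0 0; -1 0 0 0 0; -1 0 0 0 0; -1 0 0 0 0; -1 0 0 0 0; -1 0 0 -0.02 0; -1 0 0 -0.05 0; -1 0 0 -0.08 0"}}

```text
clock: 6.15
tcp_pos: [0.528, 0.1916, 0.2325]
orientation: [-2.176, -2.265, 0.004]
contact_force: [0.5, 0.9, -0.2]
grip_width: 0.0853
gripper_force: 0.0
```

```bash
python3 -c "
from h import *
go(.511,-.216,.28,12.4)"
```

```text
t 6.15 tcp [0.528  0.1916 0.2325] tool y az 2.28 z [-0.002 -0.001 -1.   ] F [ 0.46  0.92 -0.15] shift [-0.4067 -0.0333 -0.0468] spin -0.1766
```

Call:
{"api": "play_rows", "payload": {"targets": "-1 -0.01 0 -0.03 0; -1 -0.04 -0.003 -0.047 -0.03; -1 -0.078 -0.006 -0.047 -0.06; -1 -0.117 -0.01 -0.047 -0.09; -1 -0.156 -0.013 -0.047 -0.12; -1 -0.195 -0.016 -0.047 -0.15; -1 -0.234 -0.02 -0.047 -0.177; -1 -0.273 -0.023 -0.047 -0.177"}}

```text
clock: 6.82
tcp_pos: [0.516, -0.0835, 0.2795]
orientation: [1.966, 2.45, 0.001]
contact_force: [0.6, 0.7, -0.3]
grip_width: 0.0857
gripper_force: 0.0
```

```bash
python3 -c "
from h import *
go(.511,-.216,.28,12.4)"
```

```text
t 6.8167 tcp [ 0.516  -0.0835  0.2795] tool y az 12.52 z [ 0.  0. -1.] F [ 0.63  0.68 -0.31] shift [-0.1282 -0.0336 -0.0005] spin 0.0021
```

Call:
{"api": "play_rows", "payload": {"targets": "-1 -0.035 -0.009 0 0; -1 -0.068 -0.018 0 0; -1 -0.098 -0.026 0 0; -1 -0.118 -0.031 0 0; -1 -0.128 -0.034 0 0; -1 -0.128 -0.034 0 0; -1 -0.128 -0.034 0 0; -1 -0.128 -0.034 0 0"}}

```text
clock: 7.48
tcp_pos: [0.5114, -0.2119, 0.279]
orientation: [-1.964, -2.451, -0.001]
contact_force: [-0.1, 0.1, -0.9]
grip_width: 0.0853
gripper_force: 0.0
```

```bash
python3 -c "
from h import *
go(.511,-.216,.152,12.4)
c=r.camera_info('wrist');im=r.grab_frame('wrist')[:,:,::-1].copy();cv2.imwrite('pics/w2.png',im);print(c)
np.save('c2.npy',c,allow_pickle=True)
b=blob(im,(210,120,310,260),50);print(b);print(plane('wrist',b[0],.172,c),plane('wrist',b[1][0],.172,c))"
```

```text
t 7.4833 tcp [ 0.5114 -0.2119  0.279 ] tool y az 12.58 z [-0.     0.001 -1.   ] F [-0.05  0.06 -0.92] shift [-0.004  -0.0013  0.127 ] spin 0.0031
{'fov_y': 62.883816052466095, 'cx': 257.71025408095835, 'cy': 194.6087853163312, 'position': array([ 0.49763074, -0.14636982,  0.42255732]), 'rotation': array([2.85706165, 0.31573909, 0.04279111])}
(array([255.91112469, 187.97660533]), ((256.0, 195.49996948242188), (15.999998092651367, 70.99998474121094), 0.0), np.int32(871))
[ 0.51002828 -0.2084309   0.172     ] [ 0.51149356 -0.21468665  0.172     ]
```

View pics/w2.png

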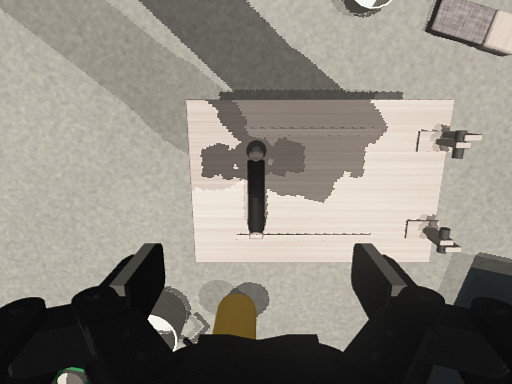

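The narrow bar runs from about (256,158) to (256,235) in the wrist view, square to the jaws. The yellow can (235,315) is well clear.

Call:
{"api": "play_rows", "payload": {"targets": "-1 -0.002 -0.002 0.02 0; -1 -0.002 -0.002 0.045 0; -1 -0.002 -0.002 0.07 0; -1 -0.002 -0.002 0.09 0; -1 -0.002 -0.002 0.108 0; -1 -0.002 -0.002 0.12 0; -1 -0.002 -0.002 0.126 0; -1 -0.002 -0.002 0.127 0"}}

```text
clock: 8.2
tcp_pos: [0.5093, -0.2153, 0.1514]
orientation: [-1.965, -2.449, 0.001]
contact_force: [0.2, 0.3, 0.8]
grip_width: 0.0854
gripper_force: 0.0
```

Call:
{"api": "play_rows", "payload": {"targets": "0 0 0 0 0; 0.4 0 0 0 0; 0.6 0 0 0 0; 0.8 0 0 0 0; 1 0 0 0 0; 1 0 0 0 0; 1 0 0 0 0; 1 0 0 0 0"}}

```text
clock: 8.87
tcp_pos: [0.5107, -0.2163, 0.1528]
orientation: [1.966, 2.448, 0.002]
contact_force: [3.9, 1.4, 1.3]
grip_width: 0.0127
gripper_force: 39.0
```

Call:
{"api": "play_rows", "payload": {"targets": "1 0 0.001 0 0; 1 0 0.001 0 0; 1 0 0.001 -0.002 0; 1 0 0.001 -0.004 0; 1 0 0.001 -0.006 0; 1 0 0.001 -0.008 0; 1 0 0.001 -0.009 0; 1 0 0.001 -0.009 0"}}

```text
clock: 9.53
tcp_pos: [0.5111, -0.2161, 0.1617]
orientation: [1.967, 2.448, 0.001]
contact_force: [5.7, -0.4, -1.9]
grip_width: 0.0126
gripper_force: 39.0
```

Call:
{"api": "play_rows", "payload": {"targets": "1 0 0 0 0; 1 0 0 0 0; 1 0 0 0 0; 1 0 0 0 0; 1 0 0 0 0; 1 0 0 0 0; 1 0 0 0 0; 1 0 0 0 0"}}

```text
clock: 10.2
tcp_pos: [0.511, -0.2161, 0.1615]
orientation: [1.967, 2.448, 0.001]
contact_force: [5.0, -0.6, -2.0]
grip_width: 0.0127
gripper_force: 39.0
```

The pull stays at 2 N, so the narrow lid is free. I'll press it down once, watching the force.

Call:
{"api": "play_rows", "payload": {"targets": "1 0 0.001 0.003 0; 1 0 0.001 0.006 0; 1 0 0.001 0.009 0; 1 0 0.001 0.011 0; 1 0 0.001 0.013 0; 1 0 0.001 0.015 0; 1 0 0.001 0.017 0; 1 0 0.001 0.018 0"}}

```text
clock: 10.87
tcp_pos: [0.5108, -0.2162, 0.1437]
orientation: [-1.968, -2.448, 0.0]
contact_force: [-2.9, 0.5, 10.8]
grip_width: 0.0129
gripper_force: 40.2
```

Call:
{"api": "play_rows", "payload": {"targets": "1 0 0 0.0005 0; 1 0 0 0.001 0; 1 0 0 0.0015 0; 1 0 0 0.0015 0; 1 0 0 0.0015 0"}}

```text
clock: 11.28
tcp_pos: [0.5109, -0.2162, 0.1427]
orientation: [-1.968, -2.448, -0.001]
contact_force: [-3.6, 0.9, 12.3]
grip_width: 0.0124
gripper_force: 40.5
```

Call:
{"api": "play_rows", "payload": {"targets": "1 0 0 0.0005 0; 1 0 0 0.001 0; 1 0 0 0.0015 0; 1 0 0 0.0015 0; 1 0 0 0.0015 0"}}

```text
clock: 11.7
tcp_pos: [0.511, -0.2163, 0.1421]
orientation: [-1.968, -2.447, -0.002]
contact_force: [-5.8, 2.6, 20.4]
grip_width: 0.0127
gripper_force: 41.3
```

It's at the solid stop (20 N). Now I ease off and tug again.

Call:
{"api": "play_rows", "payload": {"targets": "1 0 0 -0.002 0; 1 0 0 -0.004 0; 1 0 0 -0.006 0; 1 0 0 -0.008 0; 1 0 0 -0.01 0; 1 0 0 -0.012 0; 1 0 0 -0.012 0; 1 0 0 -0.012 0"}}

```text
clock: 12.37
tcp_pos: [0.5108, -0.2161, 0.1521]
orientation: [-1.968, -2.448, 0.001]
contact_force: [-1.9, -1.9, 1.2]
grip_width: 0.0127
gripper_force: 39.5
```

Call:
{"api": "play_rows", "payload": {"targets": "1 0 0 -0.002 0; 1 0 0 -0.004 0; 1 0 0 -0.006 0; 1 0 0 -0.008 0; 1 0 0 -0.009 0; 1 0 0 -0.009 0; 1 0 0 -0.009 0; 1 0 0 -0.009 0"}}

```text
clock: 13.03
tcp_pos: [0.511, -0.2161, 0.1609]
orientation: [-1.968, -2.448, 0.001]
contact_force: [-1.7, -3.3, -7.5]
grip_width: 0.0124
gripper_force: 38.9
```

Call:
{"api": "play_rows", "payload": {"targets": "1 0 0 0 0; 1 0 0 0 0; 1 0 0 0 0; 1 0 0 0 0; 1 0 0 0 0; 1 0 0 0 0; 1 0 0 0 0; 1 0 0 0 0"}}

```text
clock: 13.7
tcp_pos: [0.5111, -0.216, 0.1612]
orientation: [-1.968, -2.448, 0.001]
contact_force: [-3.5, -4.1, -5.8]
grip_width: 0.0124
gripper_force: 39.0
```

Call:
{"api": "play_rows", "payload": {"targets": "1 0 0 -0.001 0; 1 0 0 -0.001 0; 1 0 0 -0.001 0; 1 0 0 -0.001 0; 1 0 0 -0.001 0; 1 0 0 -0.001 0; 1 0 0 -0.001 0; 1 0 0 -0.001 0"}}

```text
clock: 14.37
tcp_pos: [0.5111, -0.216, 0.1621]
orientation: [-1.968, -2.448, 0.001]
contact_force: [-3.5, -4.3, -6.7]
grip_width: 0.0126
gripper_force: 38.9
```

Call:
{"api": "play_rows", "payload": {"targets": "1 0 0 0.002 0; 1 0 0 0.004 0; 1 0 0 0.006 0; 1 0 0 0.008 0; 1 0 0 0.01 0; 1 0 0 0.01 0; 0.6 0 0 0.01 0; 0 0 0 0.01 0"}}

```text
clock: 15.03
tcp_pos: [0.5132, -0.2152, 0.1532]
orientation: [1.966, 2.448, 0.004]
contact_force: [0.1, 0.3, 0.3]
grip_width: 0.0278
gripper_force: 0.0
```

Call:
{"api": "play_rows", "payload": {"targets": "-1 0 0 0 0; -1 0 0 0 0; -1 0 0 0 0; -1 0 0 0 0; -1 0 0 0 0; -1 0 0 -0.02 0; -1 0 0 -0.05 0; -1 0 0 -0.08 0"}}

```text
clock: 15.7
tcp_pos: [0.5106, -0.2158, 0.2325]
orientation: [-1.967, -2.447, 0.002]
contact_force: [0.4, -0.8, 0.3]
grip_width: 0.0852
gripper_force: 0.0
```

Call:
{"api": "play_rows", "payload": {"targets": "-1 0 0 -0.03 0; -1 0 0 -0.05 0; -1 0 0 -0.05 0; -1 0 0 -0.05 0; -1 0 0 -0.05 0; -1 0 0 -0.05 0; -1 0 0 -0.05 0; -1 0 0 -0.05 0"}}

```text
clock: 16.37
tcp_pos: [0.511, -0.2158, 0.2813]
orientation: [-1.967, -2.448, 0.002]
contact_force: [0.2, 0.4, -0.2]
grip_width: 0.0855
gripper_force: 0.0
```

```bash
python3 -c "
from h import *
cv2.imwrite('pics/s2.png',r.grab_frame('scene')[:,:,::-1])"
```

```text
(no output)
```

View pics/s2.png

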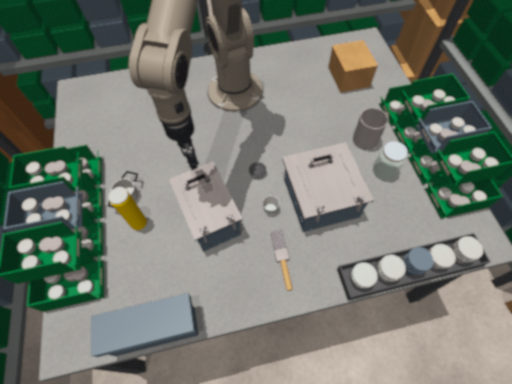

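Both lids, at (327,175) and (205,203), are shut. The gripper is clear above the narrow handle and the other stock hasn't moved.

```bash
python3 -c "
from h import *
print(r.hand_in())"
```

```text
the job is handed in; nothing more can be done
None
```

I handed the job in at about 16 s: the wide lid was already caught and held its tug, the narrow one was free, got one full press and then held, and both are shut and let go; the hand-in returned no verdict.

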